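Third hand at the frame jig

TASK

Lay the loose pale wooden rail flat on the plywood bed of the frame jig, between the two low metal guides, and push its end squarely against the darker cross-piece until the spring gives and the black pointer stands in the green zone of the scale; never let the pointer reach the red. Finish while still holding that steady push with the gripper on the rail, so that a workmate can screw the joint together, and leave the bottles, the jar and the tape where they stand.

Things in the scene. Friction and masses are not known exactly. Their poses are not given: they have to be found in the camera images.
- rail: The loose rail: a pale wooden bar 160 x 28 x 40 mm (x long, y wide, z high), 0.12 kg or so, with a thin dark groove along each side, lying on the table on its 28 mm face. Origin at its centre. Both ends are alike, so it may be laid either way round.
- jig: The frame jig, fixed to the table. Its x axis is the push direction (roughly away from the robot), z up; origin on the table surface. Plywood bed x = -137 to +137 mm, 150 mm wide, top 12 mm above the table. Behind the cross-piece: a blue spring block and two steel tubes, up to x = 160 mm, at most 52 mm above the table.
- channel (a point): Middle of the channel between the two low aluminium guides, on the bed's top (12 mm above the table), at x = 5 mm, y = 0 of the jig; axes as the jig's. Guides: 12 mm high, 40 mm long (x = -15 to +25 mm of the jig), channel 34 mm wide.
- scale (a point): Middle of the scale's green zone, on the scale's top, 50 mm above the table. The scale, 36 mm wide and 78 mm along x, stands at the jig's left (y = 87 to 123 mm). Zones along x: white, green, yellow, red.
- butt (a point): Centre of the near face of the cross-piece, 32 mm above the table, where the rail's end is to press; axes as the jig's (x is the direction of pushing). It moves with the cross-piece. At rest it is at x = 30 mm, y = 0 of the jig.
- stile (a joint): Travel in metres of the darker wooden cross-piece (26 x 150 x 40 mm, bottom on the bed) along the jig's x against a spring: 0 at rest, end stop at 0.040. Spring 0.5 N per mm, without preload; it pushes back when let go. Its black pointer reads this travel: white below 0.012, green 0.012 to 0.024 (6 to 12 N), yellow to 0.032, red above.
- brown_bottle: A bystander: brown-grey dye bottle, 68 mm across, 163 mm high, at the back right. Origin at the centre of its underside.
- blue_bottle: A bystander: blue-grey dye bottle, 68 mm across, 163 mm high, at the back right. Origin at the centre of its underside.
- blue_jar: A bystander: small jar of blue pigment with a white lid, 52 mm across, 78 mm high. Origin at the centre of its underside.
- tape: A bystander: roll of masking tape lying flat, 104 mm across, 24 mm high. Origin at the centre of its underside.
Not all that is in view belongs to the job. Leave any turquoise look-alike of the rail alone.

How it is judged:
By the outcome, as a careful person would: the job done as asked, in the order asked, and still so for the second after the job is handed in, while the arm keeps its last pose, push and grip.
It also fails if it takes over 45 s, if anything falls off the work surface, if the arm or the gripper's body presses on something with over 40 N, if the wrist force passes 120 N, or if a joint passes its speed limit or range.

ROBOT

A 6-joint arm with a two-finger parallel gripper is mounted at the origin on a cart in front of the work surface, level with it; the furniture and walls round the work are solid. World frame = base frame: x ahead of the robot, y to its left, z up, the work surface at z = 0. Lengths are in m, angles in rad, forces in N, time in s.
With the tool pointing down it reaches from about 0.2 to 0.875 m from the base axis. Payload 3.4 kg.
Tool frame: the origin (TCP) lies midway between the tips of the shut fingers; the grasp point (between the pads) lies 19 mm behind it; z points along the fingers, y is the line along which they close (so a half turn about z gives the same grasp; the last joint's range is limited). The gripper opens to 94 mm and grips with 3 to 60 N. Pads are 16 mm wide; open, the fingers measure 119 mm over their backs; the gripper's body (75 mm by 177 mm) begins 78 mm behind the grasp point.
Start: joints at [1.161, 0.276, 1.505, -0, 1.361, -0.121], TCP at [0.164, 0.551, 0.205] pointing down, gripper open.
Joint ranges: [-2.89, 2.89], [-0.75, 2.08], [0.22, 2.7], [-1.18, 4.32], [0.11, 2.71], [-2.7, 2.7]. Speed limits (rad/s): [2.57, 2.57, 3.14, 3.14, 3.14, 3.14].

INTERFACE

Orientations are given as a rotation vector (axis times angle).
In Python, from cell import robot, eyes, boxes_of, mark_of gives the robot as it stands.
- The arm moves only by the tool jog_arm, never from a script. Its argument "series" is a list of rows, each an object of numbers: "dx", "dy", "dz": the shift along the world's x, y, z in units of 30 mm (1.0 is 30 mm); "wx", "wy", "wz": the turn, a rotation vector about the world's x, y, z in rad. A call has 1 to 8 rows; each row shifts and turns the commanded pose from where the row before left it; what a row does not reach is not made up. A row lasts 1/12 s, in which the tool goes at most 41.7 mm and 7.16 degrees, less where a joint would pass 70% of its speed; a pose out of reach is approached as far as the arm can. A call is refused whole if a number of a shift passes 1 or a number of a turn 0.125, either way. A call with a gripper value outside its range is refused whole. "gripper" is the closure, from -1 (fully open) to 1 (shut), set as the call begins (left out, the last holds). The fingers move at their own pace and stop on an object; "grip_force" is the grip in N (left out, the last holds). Time passes only in rows, so rows that do not move let the fingers close. It gives the time, the measured TCP pose, the force, the opening and the grip force at its end, in the units of the state.
- robot.get_state(): the state, without advancing time (a new reading comes with each control period).
- eyes.capture(name): name is "scene" or "side" or "wrist"; returns the picture (480x640x3 uint8, red, green, blue); there is no depth.
- eyes.camera_info(name): a dict with "intrinsics" (3x3 intrinsics, pixels), "distortion" ([k1, k2, p1, p2, k3] as OpenCV has them; the pictures are not rectified), "extrinsics" (4x4, takes a point from camera to world coordinates). Camera axes: x right, y up, looking along -z (the intrinsics and any distortion apply to the point x, -y, -z); pixel columns grow to the right and rows downward; lengths in m; the calibration is good to about 2 mm. A picture is of the moment at which its call begins: read the wrist's pose just before it. camera_info takes no time and is no camera call; for the wrist camera it gives the pose at the moment of the call.
- robot.finish_job(): hands the job in; it is judged then, once.
Trained networks look in the newest picture that a camera, given by its name, has taken for a name from the list of things; names that differ only in an ending like _2 or _b are one class to them, and where a whole thing is asked for, a point or a joint stands for the part that bears it (a point fixed in the world has none). Each returns a list of dicts, best first, with "conf" (0 to 1); they miss things now and then, are a little off and sometimes report something else, mostly with a low value. They report only what shows in the picture. A call takes as long as a camera call. They do not tell look-alikes from the thing itself.
- boxes_of(camera, label): "point" ([x, y, z] in m, in world coordinates, good to about 4 mm: the middle of the surface that is visible of it).
- mark_of(camera, label): "point" ([x, y, z] in m, in world coordinates, good to about 4 mm: a listed point, or the origin of a listed thing).
The state is a dict: "t": time; "q": joint angles; "dq": joint speeds; "joint_torque": joint torques, N m; "tcp_pos": TCP position; "ee_rot": TCP orientation; "ft_force": force on the tool from outside, world axes, zero at the start; "torque": the same for the moment, N m; "width": finger opening in m; "grip_force": force on a finger pad.
Only numpy, scipy, OpenCV 4.12 (cv2) and the standard library are available. Lean on these libraries where they do the work, as an engineer would, in place of code of your own. Each camera call takes 0.05 s, during which the arm holds its last target. There are 200 camera calls.

## Working session

There is one attempt and no reset: what is moved stays moved. The work goes in short steps, Python scripts to look and compute and a tool call to move; the robot and the scene stay as the last step left them, time stands still between calls to the robot, and variables do not carry over. Pictures are saved under pics/ and viewed, at most 10 in all, crops included, and the job is handed in when it is done.

Besides the shell and the picture viewer there is one more tool, called after ">>>" by a JSON object that holds its "fn" and its "kwargs", one argument or row to a line. jog_arm: Moves the arm, as the interface text tells. Its arguments: {"type":"object","properties":{"series":{"type":"array","items":{"type":"object","properties":{"dx":{"type":"number"},"dy":{"type":"number"},"dz":{"type":"number"},"wx":{"type":"number"},"wy":{"type":"number"},"wz":{"type":"number"}}}},"gripper":{"type":"number"},"grip_force":{"type":"number"}},"required":["series"]}

```bash
mkdir -p pics; python3 - <<'E'
from cell import robot, eyes, boxes_of, mark_of
import cv2,numpy as np
ims=[]
for c in ["scene","side"]:
    im=eyes.capture(c); cv2.imwrite(f"pics/{c}0.png",im[:,:,::-1])
    for l in ["rail","jig","channel","scale","butt","blue_jar","tape","brown_bottle","blue_bottle"]:
        print(c,l,[(np.round(d["point"],3).tolist(),round(d["conf"],2)) for d in mark_of(c,l)[:3]])
    print("boxes",[(np.round(d["point"],3).tolist(),round(d["conf"],2)) for d in boxes_of(c,"rail")[:3]])
s=robot.get_state();print(s)
E
```

```text
scene rail [([0.521, -0.282, 0.019], 0.85), ([0.45, -0.127, 0.019], 0.69)]
scene jig [([0.568, 0.122, 0.001], 0.7)]
scene channel [([0.577, 0.123, 0.013], 0.85)]
scene scale [([0.645, 0.212, 0.049], 0.65)]
scene butt [([0.601, 0.12, 0.03], 0.55), ([0.72, -0.34, -0.005], 0.2)]
scene blue_jar [([0.73, -0.249, -0.001], 0.97)]
scene tape [([0.666, -0.433, -0.005], 0.56)]
scene brown_bottle [([0.724, -0.148, -0.0], 0.7)]
scene blue_bottle [([0.716, -0.338, -0.002], 0.81)]
boxes [([0.45, -0.14, 0.043], 0.9), ([0.511, -0.291, 0.04], 0.86)]
side rail [([0.517, -0.286, 0.018], 0.88), ([0.45, -0.129, 0.019], 0.61)]
side jig [([0.569, 0.121, 0.0], 0.61)]
side channel [([0.57, 0.119, 0.013], 0.83)]
side scale [([0.646, 0.215, 0.049], 0.78)]
side butt [([0.6, 0.117, 0.031], 0.57)]
side blue_jar [([0.728, -0.244, -0.001], 0.95), ([0.72, -0.34, -0.001], 0.22)]
side tape [([0.67, -0.431, -0.0], 0.85)]
side brown_bottle [([0.724, -0.144, 0.0], 0.63)]
side blue_bottle [([0.721, -0.34, 0.001], 0.6)]
boxes [([0.449, -0.145, 0.038], 0.89), ([0.51, -0.297, 0.039], 0.56)]
{'t': 1.1, 'q': array([ 1.16099462e+00,  2.75862687e-01,  1.50489567e+00,  2.12617918e-05,
        1.36067552e+00, -1.21008171e-01]), 'dq': array([ 2.03644550e-03,  1.06381870e-03,  8.53108906e-05,  7.88064535e-04,
        3.56866265e-04, -2.10353431e-04]), 'joint_torque': array([ 2.45561196e-04, -4.04469681e+01, -2.37502384e+01,  7.08649890e-02,
        2.51167308e-02, -6.01476842e-06]), 'tcp_pos': array([0.16377772, 0.55122961, 0.20551604]), 'ee_rot': array([4.52064839e-01, 3.10887538e+00, 2.49243984e-04]), 'ft_force': array([ 0.12654768, -0.90739351,  0.2258295 ]), 'torque': array([ 0.00097188,  0.01833738, -0.04004637]), 'grip_force': 0.0, 'width': 0.09387625915626303}
```

View pics/scene0.png

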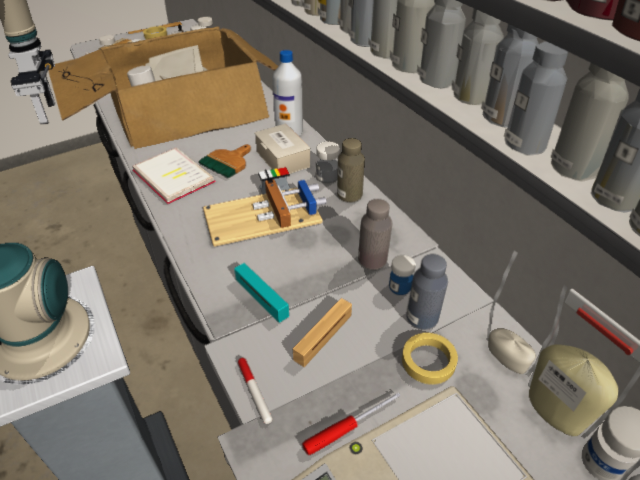

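View pics/side0.png

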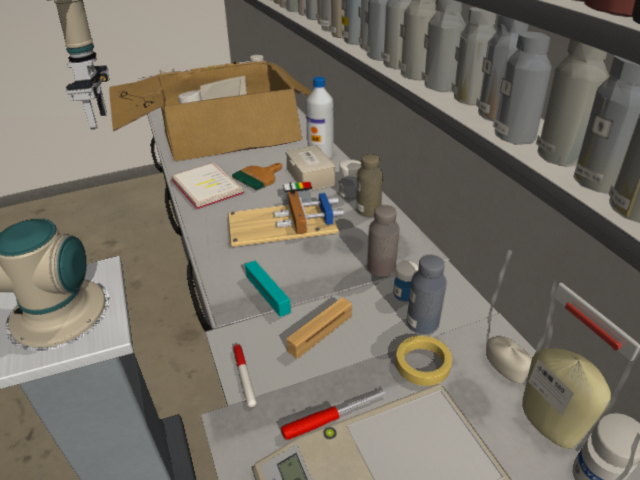

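```bash
python3 - <<'E'
import cv2,numpy as np
a=cv2.imread("pics/scene0.png");b=cv2.imread("pics/side0.png")
A=cv2.resize(a[225:375,225:365],None,fx=2.8,fy=2.8,interpolation=2)
B=cv2.resize(a[160:250,195:335],None,fx=2.8,fy=2.8,interpolation=2)
C=cv2.resize(b[175:250,220:350],(400,231),interpolation=2)
o=np.zeros((500,800,3),np.uint8);o[:420,:392]=A;o[:252,400:792]=B;o[260:491,400:800]=C
cv2.imwrite("pics/crop1.png",o)
E
cat > h.py <<'E'
from cell import robot, eyes, boxes_of, mark_of
import cv2,numpy as np
from scipy.optimize import minimize
from scipy.spatial.transform import Rotation as R
def cam(c):
    i=eyes.camera_info(c);return np.array(i["intrinsics"]),np.array(i["distortion"]),np.array(i["extrinsics"])
def proj(ci,P):
    K,D,E=ci; W=np.linalg.inv(E); F=np.diag([1.,-1,-1])
    Rm=F@W[:3,:3]; t=F@W[:3,3]
    return cv2.projectPoints(np.asarray(P,float).reshape(-1,1,3),cv2.Rodrigues(Rm)[0],t,K,D)[0].reshape(-1,2)
def unproj(ci,uv,z):
    K,D,E=ci; n=cv2.undistortPoints(np.asarray(uv,float).reshape(-1,1,2),K,D).reshape(-1,2)
    d=np.c_[n[:,0],-n[:,1],-np.ones(len(n))]@E[:3,:3].T; o=E[:3,3]
    return o+d*((z-o[2])/d[:,2])[:,None]
def box(x,y,yaw,l,w,z0,z1):
    c,s=np.cos(yaw),np.sin(yaw)
    return np.array([[x+c*a*l/2-s*b*w/2,y+s*a*l/2+c*b*w/2,z] for z in(z0,z1) for a in(-1,1) for b in(-1,1)])
def mask_of(im,p,tol):  # biggest wood-coloured blob near pixel p
    h=cv2.cvtColor(im,cv2.COLOR_RGB2HSV)
    m=cv2.inRange(h,(8,70,50),(28,255,255)); m=cv2.morphologyEx(m,cv2.MORPH_CLOSE,np.ones((3,3)))
    n,l=cv2.connectedComponents(m); y,x=int(p[1]),int(p[0])
    w=l[y-8:y+9,x-8:x+9]; w=w[w>0]
    return (l==np.bincount(w).argmax()).astype(np.uint8)
def hullmask(ci,P):
    S=8; h=cv2.convexHull(np.round((proj(ci,P))*256).astype(np.int32))
    m=np.zeros((480,640),np.uint8); cv2.fillConvexPoly(m,h,1,cv2.LINE_AA,8); return m
E
python3 - <<'E'
from h import *
ims={}
cis={}
for c in["scene","side"]: ims[c]=cv2.imread(f"pics/{c}0.png")[:,:,::-1].copy(); cis[c]=cam(c)
for yaw0 in [0]:
    M={c:mask_of(ims[c],proj(cis[c],[[.519,-.284,.03]])[0],0) for c in ims}
    print({c:int(M[c].sum()) for c in M})
    def contour_cost(v,cs):
        s=0
        for c in cs:
            h=cv2.convexHull(proj(cis[c],box(*v,.16,.028,0,.04)).astype(np.float32))
            k=cv2.convexHull(cv2.findContours(M[c],0,1)[0][0]).astype(np.float32)
            q=max(cv2.findContours(M[c],0,1)[0],key=len).reshape(-1,2)
            s+=np.mean([min(abs(cv2.pointPolygonTest(h,(float(a),float(b)),True)),5)**2 for a,b in q])
        return s
    for cs in (["scene"],["side"],["scene","side"]):
        r=min((minimize(contour_cost,[.519,-.284,y],args=(cs,),method="Nelder-Mead",options=dict(initial_simplex=np.array([[.519,-.284,y],[.53,-.284,y],[.519,-.274,y],[.519,-.284,y+.15]]))) for y in(-.9,-.6,-.3,0,.3)),key=lambda r:r.fun)
        print(cs,np.round(r.x,4),r.fun)
E
```

```text
{'scene': 1604, 'side': 1699}
['scene'] [ 0.5179 -0.2806  0.4269] 0.4268667938094355
['side'] [ 0.5184 -0.2827  0.4281] 0.4524637856886241
['scene', 'side'] [ 0.5181 -0.2815  0.4268] 1.2214914806852095
```

View pics/crop1.png

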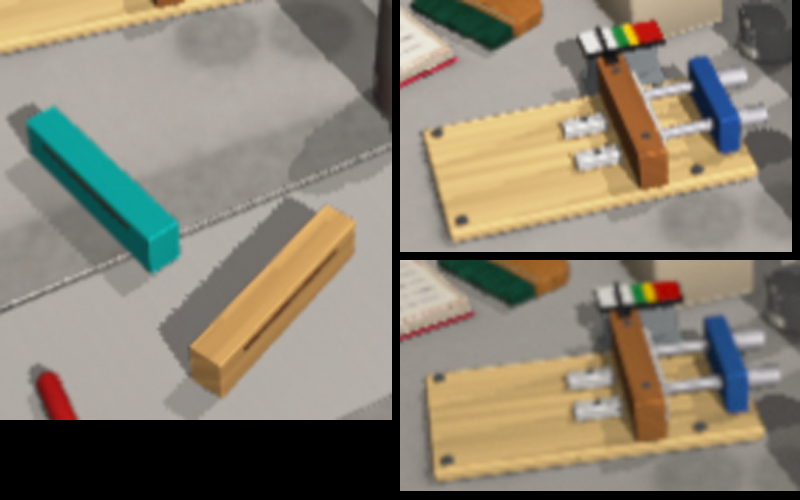

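The candidates are the turquoise bar at scene (262,290) and the pale wooden bar with dark grooves at (322,332). The wooden one fits the description, and the crop confirms it. Its fitted pose is (0.518, -0.2815) with yaw 0.427. The crop also shows the jig bed corners, which I fit next while the arm starts over to the rail.

>>> {"fn": "jog_arm", "kwargs": {
  "series": [
    {"dx": 0.35,"dy": -0.88,"wz": -0.076},
    {"dx": 0.35,"dy": -0.88,"wz": -0.076},
    {"dx": 0.35,"dy": -0.88,"wz": -0.076},
    {"dx": 0.35,"dy": -0.88,"wz": -0.076},
    {"dx": 0.35,"dy": -0.88,"wz": -0.076},
    {"dx": 0.35,"dy": -0.88,"wz": -0.076},
    {"dx": 0.35,"dy": -0.88,"wz": -0.076},
    {"dx": 0.35,"dy": -0.88,"wz": -0.076}
  ],
  "gripper": -1,
  "grip_force": 40
}}

```text
validation failed for argument at $.se...
```

```bash
python3 - <<'E'
from h import *
from scipy.optimize import least_squares
s=np.array([[425,130],[454,236],[757,170]],float);s=np.c_[195+(s[:,0]-400)/2.8,160+s[:,1]/2.8]
d=np.array([[428,376],[437,472],[763,434]],float);d=np.c_[220+(d[:,0]-400)/3.077,175+(d[:,1]-260)/3.077]
C=np.array([[-.137,.075],[-.137,-.075],[.137,-.075]])
ci={c:cam(c) for c in("scene","side")}
def P(v):
    c,q=np.cos(v[2]),np.sin(v[2]);return np.c_[v[0]+c*C[:,0]-q*C[:,1],v[1]+q*C[:,0]+c*C[:,1],[.012]*3]
for use in([("scene",s)],[("side",d)],[("scene",s),("side",d)]):
    r=least_squares(lambda v:np.concatenate([(proj(ci[c],P(v))-u).ravel() for c,u in use]),[.568,.121,0]);print(np.round(r.x,4),np.round(r.fun,1))
E
```

```text
[ 0.5703  0.1209 -0.1906] [-0.3  0.1 -0.7 -0.1  1.  -0.2]
[ 0.5712  0.1162 -0.2041] [-0.1 -0.5 -1.   0.5  1.1 -0.4]
[ 0.5707  0.119  -0.1965] [ 0.2  0.2 -0.4  0.1  1.5  0.4 -0.7 -0.8 -1.2  0.1  0.7 -1.2]
```

>>> {"fn": "jog_arm", "kwargs": {
  "series": [
    {"dx": 0.35,"dy": -0.88,"dz": 0.0,"wx": 0.0,"wy": 0.0,"wz": -0.076},
    {"dx": 0.35,"dy": -0.88,"dz": 0.0,"wx": 0.0,"wy": 0.0,"wz": -0.076}
  ],
  "gripper": -1,
  "grip_force": 40
}}

```text
t: 1.27
tcp_pos: [0.1847, 0.4987, 0.2051]
ee_rot: [-0.689, -3.065, -0.0]
ft_force: [1.0, -0.1, 0.7]
width: 0.0937
grip_force: 0.0
```

>>> {"fn": "jog_arm", "kwargs": {
  "series": [
    {"dx": 0.35,"dy": -0.88,"dz": 0,"wx": 0,"wy": 0,"wz": -0.076},
    {"dx": 0.35,"dy": -0.88,"dz": 0,"wx": 0,"wy": 0,"wz": -0.076},
    {"dx": 0.35,"dy": -0.88,"dz": 0,"wx": 0,"wy": 0,"wz": -0.076},
    {"dx": 0.35,"dy": -0.88,"dz": 0,"wx": 0,"wy": 0,"wz": -0.076},
    {"dx": 0.35,"dy": -0.88,"dz": 0,"wx": 0,"wy": 0,"wz": -0.076},
    {"dx": 0.35,"dy": -0.88,"dz": 0,"wx": 0,"wy": 0,"wz": -0.076},
    {"dx": 0.35,"dy": -0.88,"dz": 0,"wx": 0,"wy": 0,"wz": -0.076},
    {"dx": 0.35,"dy": -0.88,"dz": 0,"wx": 0,"wy": 0,"wz": -0.076}
  ]
}}

```text
t: 1.93
tcp_pos: [0.269, 0.286, 0.2057]
ee_rot: [1.577, 2.717, 0.001]
ft_force: [0.5, -0.0, 0.5]
width: 0.0938
grip_force: 0.0
```

>>> {"fn": "jog_arm", "kwargs": {
  "series": [
    {"dx": 0.35,"dy": -0.88,"dz": 0,"wx": 0,"wy": 0,"wz": -0.076},
    {"dx": 0.35,"dy": -0.88,"dz": 0,"wx": 0,"wy": 0,"wz": -0.076},
    {"dx": 0.35,"dy": -0.88,"dz": 0,"wx": 0,"wy": 0,"wz": -0.076},
    {"dx": 0.35,"dy": -0.88,"dz": 0,"wx": 0,"wy": 0,"wz": -0.076},
    {"dx": 0.35,"dy": -0.88,"dz": 0,"wx": 0,"wy": 0,"wz": -0.076},
    {"dx": 0.35,"dy": -0.88,"dz": 0,"wx": 0,"wy": 0,"wz": -0.076},
    {"dx": 0.35,"dy": -0.88,"dz": 0,"wx": 0,"wy": 0,"wz": -0.076},
    {"dx": 0.35,"dy": -0.88,"dz": 0,"wx": 0,"wy": 0,"wz": -0.076}
  ]
}}

```text
t: 2.6
tcp_pos: [0.3531, 0.0747, 0.2058]
ee_rot: [2.318, 2.119, 0.001]
ft_force: [1.3, 0.4, 0.0]
width: 0.0939
grip_force: 0.0
```

>>> {"fn": "jog_arm", "kwargs": {
  "series": [
    {"dx": 0.35,"dy": -0.88,"dz": 0,"wx": 0,"wy": 0,"wz": -0.076},
    {"dx": 0.35,"dy": -0.88,"dz": 0,"wx": 0,"wy": 0,"wz": -0.076},
    {"dx": 0.35,"dy": -0.88,"dz": 0,"wx": 0,"wy": 0,"wz": -0.076},
    {"dx": 0.35,"dy": -0.88,"dz": 0,"wx": 0,"wy": 0,"wz": -0.076},
    {"dx": 0.35,"dy": -0.88,"dz": 0,"wx": 0,"wy": 0,"wz": -0.076},
    {"dx": 0.35,"dy": -0.88,"dz": 0,"wx": 0,"wy": 0,"wz": -0.076},
    {"dx": 0,"dy": 0,"dz": 0,"wx": 0,"wy": 0,"wz": -0.076},
    {"dx": 0,"dy": 0,"dz": 0,"wx": 0,"wy": 0,"wz": -0.076}
  ]
}}

```text
t: 3.27
tcp_pos: [0.4164, -0.0841, 0.2054]
ee_rot: [2.849, 1.324, -0.0]
ft_force: [-0.3, 0.3, -0.4]
width: 0.0937
grip_force: 0.0
```

>>> {"fn": "jog_arm", "kwargs": {
  "series": [
    {"dx": 0.327,"dy": -0.866,"dz": 0,"wx": 0,"wy": 0,"wz": -0.0555},
    {"dx": 0.327,"dy": -0.866,"dz": 0,"wx": 0,"wy": 0,"wz": -0.0555},
    {"dx": 0.327,"dy": -0.866,"dz": 0,"wx": 0,"wy": 0,"wz": -0.0555},
    {"dx": 0.327,"dy": -0.866,"dz": 0,"wx": 0,"wy": 0,"wz": -0.0555},
    {"dx": 0.327,"dy": -0.866,"dz": 0,"wx": 0,"wy": 0,"wz": -0.0555},
    {"dx": 0.327,"dy": -0.866,"dz": 0,"wx": 0,"wy": 0,"wz": -0.0555},
    {"dx": 0.327,"dy": -0.866,"dz": 0,"wx": 0,"wy": 0,"wz": -0.0555},
    {"dx": 0.327,"dy": -0.866,"dz": 0,"wx": 0,"wy": 0,"wz": -0.0555}
  ]
}}

```text
t: 3.93
tcp_pos: [0.4946, -0.2916, 0.2055]
ee_rot: [3.069, 0.67, 0.0]
ft_force: [0.1, 0.2, 0.8]
width: 0.0941
grip_force: 0.0
```

>>> {"fn": "jog_arm", "kwargs": {
  "series": [
    {"dx": 0,"dy": 0,"dz": -0.5,"wx": 0,"wy": 0,"wz": 0},
    {"dx": 0,"dy": 0,"dz": -0.5,"wx": 0,"wy": 0,"wz": 0},
    {"dx": 0,"dy": 0,"dz": 0,"wx": 0,"wy": 0,"wz": 0},
    {"dx": 0,"dy": 0,"dz": 0,"wx": 0,"wy": 0,"wz": 0}
  ]
}}

```text
t: 4.27
tcp_pos: [0.4937, -0.2899, 0.1748]
ee_rot: [-3.067, -0.674, 0.002]
ft_force: [-0.0, 0.4, 0.3]
width: 0.0943
grip_force: 0.0
```

```bash
python3 - <<'E'
from h import *
s=robot.get_state(); ci=cam("wrist"); im=eyes.capture("wrist"); cv2.imwrite("pics/w1.png",im[:,:,::-1])
print(s["tcp_pos"],s["ee_rot"],s["q"])
print(mark_of("wrist","rail"))
o=im[:,:,::-1].copy()
for p in proj(ci,box(.5181,-.2815,.427,.16,.028,0,.04)): cv2.circle(o,tuple(int(v) for v in p),3,(0,0,255),-1)
cv2.imwrite("pics/w1o.png",o)
E
```

```text
[ 0.49373939 -0.28987125  0.17479799] [-3.06678379e+00 -6.74009098e-01  2.16630801e-03] [-6.52381206e-01  2.92002688e-01  1.55954408e+00 -1.05262857e-05
  1.29217052e+00  4.85742500e-01]
[{'point': [0.5166, -0.2814, 0.0226], 'conf': 0.84}, {'point': [0.4518, -0.1271, 0.0187], 'conf': 0.79}]
```

View pics/w1o.png

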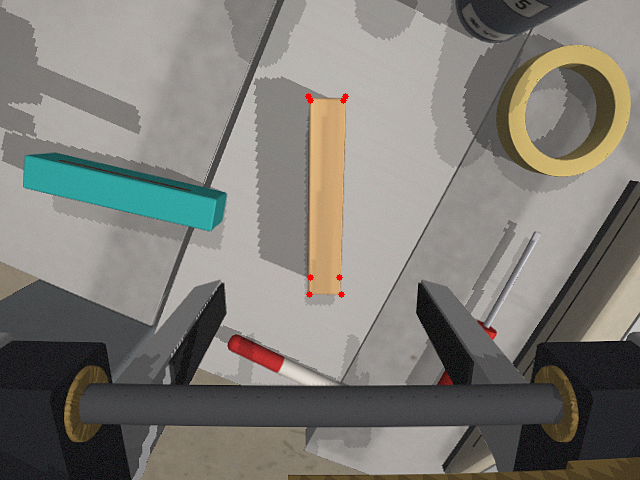

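The wrist view shows the wooden rail at (326,197), and the fitted box corners match it. Descending to grasp.

>>> {"fn": "jog_arm", "kwargs": {
  "series": [
    {"dx": 0.02,"dy": -0.05,"dz": -0.8,"wx": 0,"wy": 0,"wz": 0},
    {"dx": 0,"dy": 0,"dz": -0.8,"wx": 0,"wy": 0,"wz": 0},
    {"dx": 0,"dy": 0,"dz": -0.8,"wx": 0,"wy": 0,"wz": 0},
    {"dx": 0,"dy": 0,"dz": -0.8,"wx": 0,"wy": 0,"wz": 0},
    {"dx": 0,"dy": 0,"dz": -0.8,"wx": 0,"wy": 0,"wz": 0},
    {"dx": 0,"dy": 0,"dz": -0.8,"wx": 0,"wy": 0,"wz": 0},
    {"dx": 0,"dy": 0,"dz": -0.6,"wx": 0,"wy": 0,"wz": 0},
    {"dx": 0,"dy": 0,"dz": 0,"wx": 0,"wy": 0,"wz": 0}
  ]
}}

```text
t: 5.03
tcp_pos: [0.4932, -0.2901, 0.0112]
ee_rot: [-3.064, -0.675, 0.005]
ft_force: [-0.7, 1.1, 0.1]
width: 0.0941
grip_force: 0.0
```

>>> {"fn": "jog_arm", "kwargs": {
  "series": [
    {"dx": 0,"dy": 0,"dz": 0,"wx": 0,"wy": 0,"wz": 0},
    {"dx": 0,"dy": 0,"dz": 0,"wx": 0,"wy": 0,"wz": 0},
    {"dx": 0,"dy": 0,"dz": 0,"wx": 0,"wy": 0,"wz": 0},
    {"dx": 0,"dy": 0,"dz": 0,"wx": 0,"wy": 0,"wz": 0},
    {"dx": 0,"dy": 0,"dz": 0,"wx": 0,"wy": 0,"wz": 0},
    {"dx": 0,"dy": 0,"dz": 0,"wx": 0,"wy": 0,"wz": 0},
    {"dx": 0,"dy": 0,"dz": 0,"wx": 0,"wy": 0,"wz": 0},
    {"dx": 0,"dy": 0,"dz": 0,"wx": 0,"wy": 0,"wz": 0}
  ],
  "gripper": 1,
  "grip_force": 40
}}

```text
t: 5.7
tcp_pos: [0.4949, -0.2917, 0.0137]
ee_rot: [3.068, 0.674, 0.0]
ft_force: [0.9, -1.0, 0.9]
width: 0.044
grip_force: 0.0
```

>>> {"fn": "jog_arm", "kwargs": {
  "series": [
    {"dx": 0,"dy": 0,"dz": 0,"wx": 0,"wy": 0,"wz": 0},
    {"dx": 0,"dy": 0,"dz": 0,"wx": 0,"wy": 0,"wz": 0},
    {"dx": 0,"dy": 0,"dz": 0,"wx": 0,"wy": 0,"wz": 0},
    {"dx": 0,"dy": 0,"dz": 0,"wx": 0,"wy": 0,"wz": 0},
    {"dx": 0,"dy": 0,"dz": 0,"wx": 0,"wy": 0,"wz": 0},
    {"dx": 0,"dy": 0,"dz": 0,"wx": 0,"wy": 0,"wz": 0}
  ]
}}

```text
t: 6.2
tcp_pos: [0.4949, -0.2919, 0.0135]
ee_rot: [3.068, 0.674, 0.0]
ft_force: [0.2, -0.1, -0.5]
width: 0.0278
grip_force: 39.9
```

>>> {"fn": "jog_arm", "kwargs": {
  "series": [
    {"dx": 0,"dy": 0,"dz": 0.3,"wx": 0,"wy": 0,"wz": 0},
    {"dx": 0,"dy": 0,"dz": 0.6,"wx": 0,"wy": 0,"wz": 0},
    {"dx": 0,"dy": 0,"dz": 0.8,"wx": 0,"wy": 0,"wz": 0},
    {"dx": 0,"dy": 0,"dz": 0.8,"wx": 0,"wy": 0,"wz": 0},
    {"dx": 0,"dy": 0,"dz": 0.8,"wx": 0,"wy": 0,"wz": 0},
    {"dx": 0,"dy": 0,"dz": 0.7,"wx": 0,"wy": 0,"wz": 0},
    {"dx": 0,"dy": 0,"dz": 0,"wx": 0,"wy": 0,"wz": 0}
  ]
}}

```text
t: 6.78
tcp_pos: [0.4973, -0.2934, 0.1385]
ee_rot: [3.061, 0.673, 0.009]
ft_force: [-0.3, 0.2, -0.9]
width: 0.028
grip_force: 39.9
```

>>> {"fn": "jog_arm", "kwargs": {
  "series": [
    {"dx": 0,"dy": 0.5,"dz": 0,"wx": 0,"wy": 0,"wz": -0.035},
    {"dx": 0,"dy": 0.8,"dz": 0,"wx": 0,"wy": 0,"wz": -0.035},
    {"dx": 0,"dy": 0.8,"dz": 0,"wx": 0,"wy": 0,"wz": -0.035},
    {"dx": 0,"dy": 0.8,"dz": 0,"wx": 0,"wy": 0,"wz": -0.035},
    {"dx": 0,"dy": 0.8,"dz": 0,"wx": 0,"wy": 0,"wz": -0.035},
    {"dx": 0,"dy": 0.8,"dz": 0,"wx": 0,"wy": 0,"wz": -0.035},
    {"dx": 0,"dy": 0.8,"dz": 0,"wx": 0,"wy": 0,"wz": -0.035},
    {"dx": 0,"dy": 0.8,"dz": 0,"wx": 0,"wy": 0,"wz": -0.035}
  ]
}}

```text
t: 7.45
tcp_pos: [0.4938, -0.1072, 0.1326]
ee_rot: [-3.132, -0.237, 0.003]
ft_force: [0.1, 0.5, -0.3]
width: 0.0274
grip_force: 39.9
```

>>> {"fn": "jog_arm", "kwargs": {
  "series": [
    {"dx": 0,"dy": 0.8,"dz": 0,"wx": 0,"wy": 0,"wz": -0.035},
    {"dx": 0,"dy": 0.8,"dz": 0,"wx": 0,"wy": 0,"wz": -0.035},
    {"dx": 0,"dy": 0.8,"dz": 0,"wx": 0,"wy": 0,"wz": -0.035},
    {"dx": 0,"dy": 0.8,"dz": 0,"wx": 0,"wy": 0,"wz": -0.035},
    {"dx": 0,"dy": 0.8,"dz": 0,"wx": 0,"wy": 0,"wz": -0.035},
    {"dx": 0,"dy": 0.8,"dz": 0,"wx": 0,"wy": 0,"wz": -0.035},
    {"dx": 0,"dy": 0.8,"dz": 0,"wx": 0,"wy": 0,"wz": -0.035},
    {"dx": 0,"dy": 0.8,"dz": 0,"wx": 0,"wy": 0,"wz": -0.035}
  ]
}}

```text
t: 8.12
tcp_pos: [0.4938, 0.0845, 0.1326]
ee_rot: [3.135, -0.202, -0.003]
ft_force: [0.5, -0.3, -1.6]
width: 0.028
grip_force: 39.9
```

>>> {"fn": "jog_arm", "kwargs": {
  "series": [
    {"dx": 0,"dy": 0.8,"dz": 0,"wx": 0,"wy": 0,"wz": -0.035},
    {"dx": -0.3,"dy": 0.5,"dz": 0,"wx": 0,"wy": 0,"wz": -0.035},
    {"dx": 0,"dy": 0.2,"dz": 0,"wx": 0,"wy": 0,"wz": 0},
    {"dx": 0,"dy": 0,"dz": 0,"wx": 0,"wy": 0,"wz": 0},
    {"dx": 0,"dy": 0,"dz": 0,"wx": 0,"wy": 0,"wz": 0},
    {"dx": 0,"dy": 0,"dz": 0,"wx": 0,"wy": 0,"wz": 0}
  ]
}}

```text
t: 8.62
tcp_pos: [0.4861, 0.1274, 0.1333]
ee_rot: [3.126, -0.309, -0.0]
ft_force: [0.8, 0.2, -0.1]
width: 0.0275
grip_force: 39.9
```

```bash
python3 - <<'E'
from h import *
s=robot.get_state(); ci=cam("wrist"); im=eyes.capture("wrist"); cv2.imwrite("pics/w2.png",im[:,:,::-1])
np.savez("w2.npz",K=ci[0],D=ci[1],E=ci[2],p=s["tcp_pos"],r=s["ee_rot"])
print(s["t"],s["tcp_pos"],s["ee_rot"],s["q"].round(2))
for l in("jig","channel","butt","scale","rail"): print(l,mark_of("wrist",l)[:2])
E
```

```text
8.6167 [0.4860754  0.127391   0.13326314] [ 3.12559123e+00 -3.09413595e-01 -1.42115372e-04] [ 0.12  0.22  1.77 -0.    1.15  1.89]
jig []
channel []
butt []
scale []
rail [{'point': [0.5077, 0.1242, 0.1415], 'conf': 0.76}]
```

View pics/w2.png

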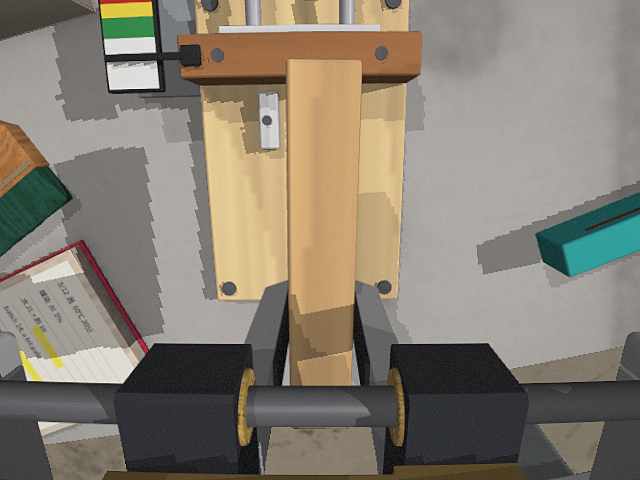

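```bash
python3 - <<'E'
from h import *
d=np.load("w2.npz");ci=(d["K"],d["D"],d["E"])
a=np.degrees
def L(n,uv,z):
    P=unproj(ci,uv,z);v=P[-1]-P[0];print(n,P[:,:2].round(4).tolist(),"dir",round(a(np.arctan2(v[1],v[0])),2))
L("bed near",[[217,299],[398,299]],.012)
L("bed left",[[217,299],[206,135]],.012)
L("bed right",[[398,299],[407,135]],.012)
L("stile near top",[[181,71],[421,73]],.052)
L("stile screws",[[217,54],[381,53]],.052)
L("bedscrews near",[[229,289],[385,288]],.012)
L("bedscrews far",[[210,3],[392,2]],.012)
L("guideL",[[260,93],[279,93],[279,150],[260,150]],.024)
L("scale pointer",[[110,57],[155,57]],.05)
zt=d["p"][2]-.0135+.04
L("rail end",[[289,59],[361,60]],zt)
L("rail left",[[288,300],[289,59]],zt)
L("rail right",[[355,300],[361,60]],zt)
E=d["E"];print(E[:3,3])
E
```

```text
bed near [[0.4501, 0.2236], [0.4209, 0.0771]] dir -101.26
bed left [[0.4501, 0.2236], [0.5784, 0.1973]] dir -11.61
bed right [[0.4209, 0.0771], [0.5491, 0.0515]] dir -11.32
stile near top [[0.6169, 0.1915], [0.5863, 0.0457]] dir -101.88
stile screws [[0.6218, 0.1669], [0.6024, 0.0682]] dir -101.13
bedscrews near [[0.4567, 0.2115], [0.4327, 0.0862]] dir -100.87
bedscrews far [[0.6643, 0.1716], [0.6399, 0.0482]] dir -101.2
guideL [[0.5975, 0.1497], [0.5948, 0.1368], [0.557, 0.1453], [0.5598, 0.1586]] dir 166.67
scale pointer [[0.6352, 0.2341], [0.6289, 0.2059]] dir -102.75
rail end [[0.5901, 0.1199], [0.5847, 0.0945]] dir -102.01
rail left [[0.4987, 0.1405], [0.5901, 0.1199]] dir -12.7
rail right [[0.4932, 0.113], [0.5847, 0.0945]] dir -11.39
[0.56191137 0.11386154 0.31325781]
```

The rail is held over the jig: its end spans (289,59) to (361,60), the left guide is at (269,121), and the pointer at (152,57) is at rest in white. The rail sits about 13 mm too far right, so I shift it left and lower partway.

>>> {"fn": "jog_arm", "kwargs": {
  "series": [
    {"dx": 0.04,"dy": 0.21,"dz": -0.4,"wx": 0,"wy": 0,"wz": 0},
    {"dx": 0.04,"dy": 0.21,"dz": -0.5,"wx": 0,"wy": 0,"wz": 0},
    {"dx": 0,"dy": 0,"dz": -0.5,"wx": 0,"wy": 0,"wz": 0},
    {"dx": 0,"dy": 0,"dz": -0.5,"wx": 0,"wy": 0,"wz": 0},
    {"dx": 0,"dy": 0,"dz": -0.6,"wx": 0,"wy": 0,"wz": 0},
    {"dx": 0,"dy": 0,"dz": 0,"wx": 0,"wy": 0,"wz": 0},
    {"dx": 0,"dy": 0,"dz": 0,"wx": 0,"wy": 0,"wz": 0},
    {"dx": 0,"dy": 0,"dz": 0,"wx": 0,"wy": 0,"wz": 0}
  ]
}}

```text
t: 9.58
tcp_pos: [0.489, 0.1408, 0.0592]
ee_rot: [-3.126, 0.31, -0.002]
ft_force: [0.3, 0.0, -0.6]
width: 0.0274
grip_force: 39.9
```

```bash
python3 - <<'E'
from h import *
s=robot.get_state(); ci=cam("wrist"); im=eyes.capture("wrist"); cv2.imwrite("pics/w3.png",im[:,:,::-1])
np.savez("w3.npz",K=ci[0],D=ci[1],E=ci[2],p=s["tcp_pos"],r=s["ee_rot"])
print(s["t"],s["tcp_pos"],s["ee_rot"])
o=cv2.resize(im[0:300,150:450,::-1],None,fx=2,fy=2,interpolation=2); cv2.imwrite("pics/w3c.png",o)
E
```

```text
9.5833 [0.48900907 0.14084653 0.05921582] [-3.12611193e+00  3.09564763e-01 -1.79712144e-03]
```

View pics/w3c.png

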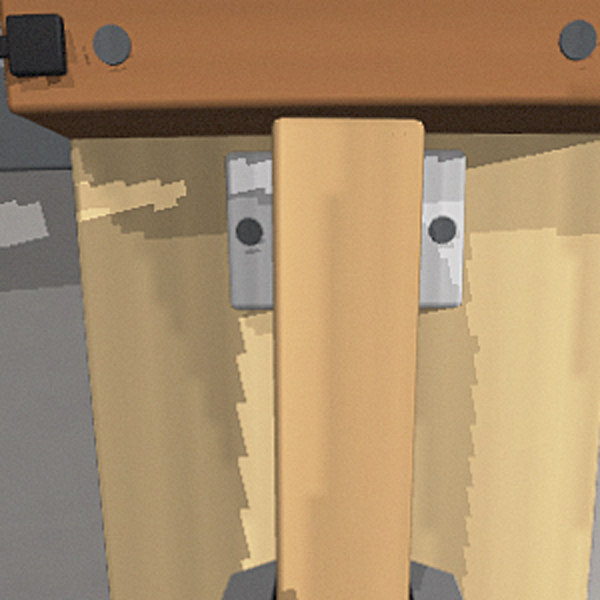

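```bash
python3 - <<'E'
from h import *
d=np.load("w3.npz");ci=(d["K"],d["D"],d["E"])
y=-.1972;e=np.array([np.cos(y),np.sin(y)]);n=np.array([-e[1],e[0]])
def L(nm,c,z):
    c=np.array(c,float);P=unproj(ci,np.c_[150+c[:,0]/2,c[:,1]/2],z)[:,:2];v=P[-1]-P[0]
    print(nm,"u",(P@e).round(4),"v",(P@n).round(4),"mean v",(P@n).mean().round(4),"dir",np.degrees(np.arctan2(v[1],v[0])).round(2))
L("guides front",[[227,152],[465,152]],.024)
L("guides back",[[231,308],[462,308]],.024)
L("guide screws",[[250,232],[442,230]],.024)
L("stile screws",[[112,45],[577,40]],.052)
L("bed L/R",[[100,500],[590,500]],.012)
L("stile near lower",[[75,137],[600,135]],.012)
L("stile near top",[[10,103],[600,101]],.052)
zt=d["p"][2]+.0265
L("rail end",[[274,120],[424,122]],zt)
L("rail mid",[[277,560],[410,560]],zt)
print(d["p"][:2]@e,d["p"][:2]@n)
E
```

```text
guides front u [0.558 0.558] v [0.2648 0.2041] mean v 0.2344 dir -101.29
guides back u [0.5188 0.5188] v [0.2651 0.2035] mean v 0.2343 dir -101.29
guide screws u [0.5383 0.5388] v [0.2595 0.2094] mean v 0.2344 dir -100.71
stile screws u [0.5766 0.5776] v [0.2854 0.1845] mean v 0.2349 dir -100.73
bed L/R u [0.4619 0.4619] v [0.3083 0.1609] mean v 0.2346 dir -101.28
stile near lower u [0.564  0.5644] v [0.3075 0.1659] mean v 0.2367 dir -101.12
stile near top u [0.5652 0.5652] v [0.3089 0.1786] mean v 0.2438 dir -101.27
rail end u [0.5551 0.5547] v [0.2477 0.2206] mean v 0.2342 dir -102.0
rail mid u [0.4707 0.4707] v [0.2488 0.2214] mean v 0.2351 dir -101.27
0.4519363254384224 0.23392557915027715
```

The guides show on both sides of the rail, at crop (250,232) and (442,230). The rail is centred to within 1 mm, with about a 9.5 mm gap to the cross-piece. Lowering now.

>>> {"fn": "jog_arm", "kwargs": {
  "series": [
    {"dx": 0,"dy": 0,"dz": -0.3,"wx": 0,"wy": 0,"wz": 0.006},
    {"dx": 0,"dy": 0,"dz": -0.3,"wx": 0,"wy": 0,"wz": 0},
    {"dx": 0,"dy": 0,"dz": -0.25,"wx": 0,"wy": 0,"wz": 0},
    {"dx": 0,"dy": 0,"dz": -0.15,"wx": 0,"wy": 0,"wz": 0},
    {"dx": 0,"dy": 0,"dz": -0.1,"wx": 0,"wy": 0,"wz": 0},
    {"dx": 0,"dy": 0,"dz": 0,"wx": 0,"wy": 0,"wz": 0},
    {"dx": 0,"dy": 0,"dz": 0,"wx": 0,"wy": 0,"wz": 0},
    {"dx": 0,"dy": 0,"dz": 0,"wx": 0,"wy": 0,"wz": 0}
  ]
}}

```text
t: 10.3
tcp_pos: [0.4875, 0.1407, 0.0256]
ee_rot: [3.127, -0.3, -0.002]
ft_force: [-2.3, -0.8, 4.1]
width: 0.0278
grip_force: 39.9
```

>>> {"fn": "jog_arm", "kwargs": {
  "series": [
    {"dx": 0.082,"dy": -0.016,"dz": 0,"wx": 0,"wy": 0,"wz": 0},
    {"dx": 0.082,"dy": -0.016,"dz": 0,"wx": 0,"wy": 0,"wz": 0},
    {"dx": 0.082,"dy": -0.016,"dz": 0,"wx": 0,"wy": 0,"wz": 0},
    {"dx": 0.082,"dy": -0.016,"dz": 0,"wx": 0,"wy": 0,"wz": 0},
    {"dx": 0.082,"dy": -0.016,"dz": 0,"wx": 0,"wy": 0,"wz": 0},
    {"dx": 0.082,"dy": -0.016,"dz": 0,"wx": 0,"wy": 0,"wz": 0},
    {"dx": 0.082,"dy": -0.016,"dz": 0,"wx": 0,"wy": 0,"wz": 0},
    {"dx": 0.082,"dy": -0.016,"dz": 0,"wx": 0,"wy": 0,"wz": 0}
  ]
}}

```text
t: 10.97
tcp_pos: [0.5023, 0.1376, 0.0255]
ee_rot: [3.127, -0.301, -0.017]
ft_force: [-13.3, 1.4, 14.7]
width: 0.0272
grip_force: 40.0
```

>>> {"fn": "jog_arm", "kwargs": {
  "series": [
    {"dx": 0,"dy": 0,"dz": 0,"wx": 0,"wy": 0,"wz": 0},
    {"dx": 0,"dy": 0,"dz": 0,"wx": 0,"wy": 0,"wz": 0},
    {"dx": 0,"dy": 0,"dz": 0,"wx": 0,"wy": 0,"wz": 0}
  ]
}}

```text
t: 11.22
tcp_pos: [0.5028, 0.1375, 0.0255]
ee_rot: [3.127, -0.301, -0.015]
ft_force: [-10.2, 1.3, 12.5]
width: 0.0276
grip_force: 40.0
```

```bash
python3 - <<'E'
from h import *
s=robot.get_state(); ci=cam("wrist"); im=eyes.capture("wrist"); b=eyes.capture("scene")
np.savez("w4.npz",K=ci[0],D=ci[1],E=ci[2],p=s["tcp_pos"],r=s["ee_rot"])
print(s["t"],s["tcp_pos"],s["ft_force"],s["torque"])
o=np.zeros((600,800,3),np.uint8)
o[:375,:800]=cv2.resize(im[:300,:,::-1],(800,375),interpolation=2)
o[375:,:400]=cv2.resize(b[145:258,175:375,::-1],(400,225),interpolation=2)
cv2.imwrite("pics/w4c.png",o)
E
```

```text
11.2167 [0.50276937 0.13750679 0.02553608] [-10.1878789    1.29005042  12.52462467] [ 0.24313743  1.75282947 -0.04226005]
```

View pics/w4c.png

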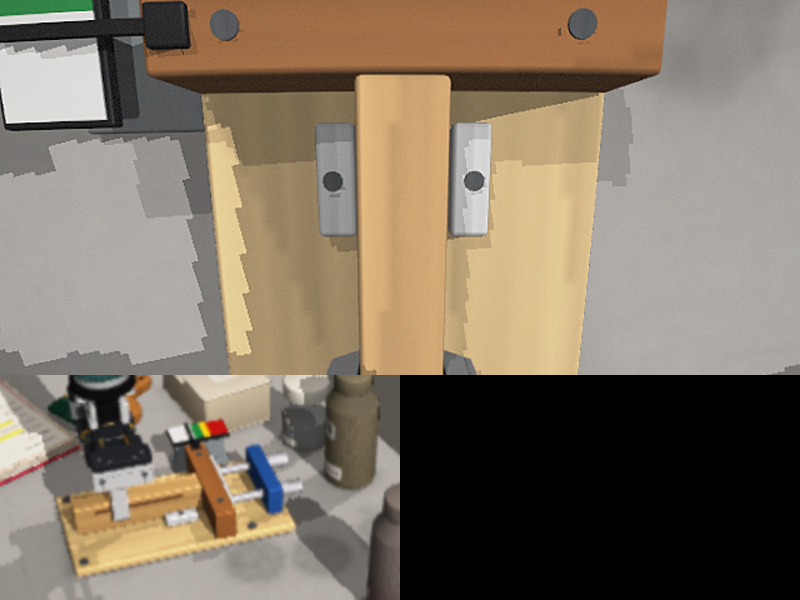

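```bash
python3 - <<'E'
from h import *
d=np.load("w4.npz");ci=(d["K"],d["D"],d["E"])
y=-.1972;e=np.array([np.cos(y),np.sin(y)]);n=np.array([-e[1],e[0]])
def L(nm,c,z):
    P=unproj(ci,np.array(c,float)*.8,z)[:,:2];print(nm,"u",(P@e).round(4),"v",(P@n).round(4))
L("pointer",[[10,32],[60,28],[130,26]],.052)
L("bound",[[5,23],[85,12]],.05)
L("scale near",[[8,128],[110,124]],.05)
L("stile screws",[[224,25],[582,23]],.052)
L("rail end",[[357,76],[450,76]],.052)
L("rail back",[[360,330],[445,330]],.052)
L("guide screws",[[333,181],[474,181]],.024)
E
```

```text
pointer u [0.583  0.5834 0.5832] v [0.3499 0.3342 0.3131]
bound u [0.5861 0.5879] v [0.3526 0.3272]
scale near u [0.5562 0.5565] v [0.3566 0.3235]
stile screws u [0.5828 0.5839] v [0.2857 0.1844]
rail end u [0.569  0.5691] v [0.2482 0.2215]
rail back u [0.4921 0.4922] v [0.2485 0.2207]
guide screws u [0.5384 0.5387] v [0.2596 0.2093]
```

The rail is in the channel between the guides and pressing on the cross-piece. Travel is about 6 mm, and the pointer at (60,28) is just short of green. I ease the downward load and push on.

>>> {"fn": "jog_arm", "kwargs": {
  "series": [
    {"dx": 0,"dy": 0,"dz": 0.05,"wx": 0,"wy": 0,"wz": 0},
    {"dx": 0.08,"dy": -0.016,"dz": 0,"wx": 0,"wy": 0,"wz": 0},
    {"dx": 0.08,"dy": -0.016,"dz": 0,"wx": 0,"wy": 0,"wz": 0},
    {"dx": 0.08,"dy": -0.016,"dz": 0,"wx": 0,"wy": 0,"wz": 0},
    {"dx": 0.05,"dy": -0.01,"dz": 0,"wx": 0,"wy": 0,"wz": 0},
    {"dx": 0,"dy": 0,"dz": 0,"wx": 0,"wy": 0,"wz": 0},
    {"dx": 0,"dy": 0,"dz": 0,"wx": 0,"wy": 0,"wz": 0},
    {"dx": 0,"dy": 0,"dz": 0,"wx": 0,"wy": 0,"wz": 0}
  ]
}}

```text
t: 11.98
tcp_pos: [0.5121, 0.1355, 0.0258]
ee_rot: [3.126, -0.3, -0.014]
ft_force: [-7.5, 0.6, 2.3]
width: 0.0275
grip_force: 40.0
```

>>> {"fn": "jog_arm", "kwargs": {
  "series": [
    {"dx": 0.07,"dy": -0.014,"dz": -0.02,"wx": 0,"wy": 0,"wz": 0},
    {"dx": 0,"dy": 0,"dz": 0,"wx": 0,"wy": 0,"wz": 0},
    {"dx": 0,"dy": 0,"dz": 0,"wx": 0,"wy": 0,"wz": 0},
    {"dx": 0,"dy": 0,"dz": 0,"wx": 0,"wy": 0,"wz": 0},
    {"dx": 0,"dy": 0,"dz": 0,"wx": 0,"wy": 0,"wz": 0},
    {"dx": 0,"dy": 0,"dz": 0,"wx": 0,"wy": 0,"wz": 0}
  ]
}}

```text
t: 12.48
tcp_pos: [0.5127, 0.1353, 0.0255]
ee_rot: [3.126, -0.3, -0.018]
ft_force: [-11.2, 1.9, 7.8]
width: 0.0277
grip_force: 40.0
```

```bash
python3 - <<'E'
from h import *
s=robot.get_state(); im=eyes.capture("wrist"); b=eyes.capture("scene");c=eyes.capture("side")
print(s["t"],s["tcp_pos"],s["ft_force"],s["q"].round(2))
o=np.zeros((600,800,3),np.uint8)
o[:300,:640]=im[:300,:,::-1]
o[300:,:400]=cv2.resize(b[150:240,210:330,::-1],(400,300),interpolation=2)
o[300:,400:]=cv2.resize(c[165:255,230:350,::-1],(400,300),interpolation=2)
cv2.imwrite("pics/w5c.png",o)
E
```

```text
12.4833 [0.51274825 0.13534162 0.02554032] [-11.18263334   1.94682161   7.84890671] [0.13 0.38 1.85 0.   0.92 1.89]
```

View pics/w5c.png

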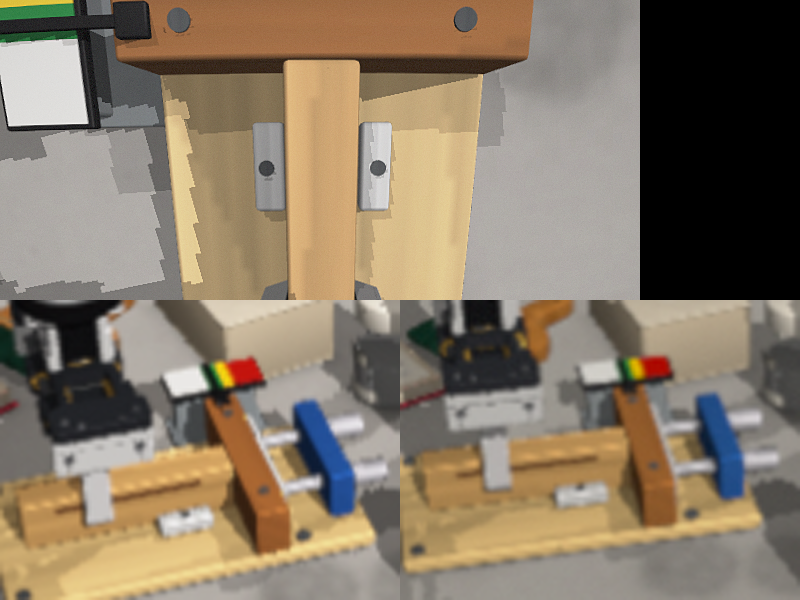

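The pointer stands in green, at wrist (60,22) with green on both sides of it. Travel is about 16 mm, and the rail lies flat and square on the cross-piece. Handing in.

```bash
python3 -c "
from cell import robot
print(robot.finish_job())"
```

```text
the job is handed in; nothing more can be done
None
```

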